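# Clamp a setting block with a ratchet bar clamp and hold the squeeze

### The arm

A 6-joint arm with a two-finger parallel gripper is mounted at the origin on a cart in front of the work surface, level with it; the furniture and walls round the work are solid. World frame = base frame: x ahead of the robot, y to its left, z up, the work surface at z = 0. Lengths are in m, angles in rad, forces in N, time in s.
With the tool pointing down it reaches from about 0.325 to 1 m from the base axis. Payload 5.1 kg.
Tool frame: the origin (TCP) lies midway between the tips of the shut fingers; the grasp point (between the pads) lies bot.tcp_to_grasp behind it (bot.tcp_to_grasp is the distance from the TCP to the grasp point, in m); z points along the fingers, x is the direction in which the jaws open and shut, and the axes are right-handed (so a half turn about z gives the same grasp; the last joint's range is limited). The gripper opens to 85 mm and grips with 20 to 120 N. Pads are 22 mm wide; open, the fingers measure 114 mm over their backs; the gripper's body (76 mm by 85 mm) begins 54 mm behind the grasp point. The pads swing forward as they close: fully open they stand 13 mm farther back than shut.
Start: joints at [-1.34, 0.124, 1.65, -0, 1.367, -0.083], TCP at [0.201, -0.618, 0.231] pointing down, gripper open.
Joint ranges: [-2.61, 2.61], [-1.02, 2.33], [0.03, 2.71], [-1.35, 4.49], [0.32, 2.68], [-2.91, 2.91]. Speed limits (rad/s): [2.57, 2.57, 3.14, 3.14, 3.14, 3.14].

### API

Orientations are given as a unit quaternion [w, x, y, z].
In Python, from rig import bot gives the robot as it stands.
- The arm moves only by the tool send_rows, never from a script. Its argument "commands" is a list of rows, each an object with "fingers": the opening, from 0 (shut) to 1 (fully open); "slide": the shift along the tool's x, y, z in m, a list of three; "turn": the turn, a rotation vector about the tool's x, y, z in rad, a list of three. A call has 1 to 5 rows; each row is the pose to reach, as a shift and turn from the pose commanded when the call began, along the tool's axes at that moment; what a row does not reach only later rows make up. A row lasts 1/8 s, in which the tool goes at most 62.5 mm and 10.7 degrees, less where a joint would pass 70% of its speed; a pose out of reach is approached as far as the arm can. A call with a gripper value outside its range is refused whole. The fingers move at their own pace and stop on an object; the grip force is fixed at half the most. Time passes only in rows, so rows that repeat a pose let the fingers close. It gives the time, the measured TCP pose, the force and the opening at its end, in the units of the state.
- bot.read_state(): the state, without advancing time (a new reading comes with each control period).
- bot.capture(name): name is "scene" or "top"; returns a dict with "pixels" (384x512x3 uint8, blue, green, red), "fov_y" (degrees; the focal length in pixels is half the picture's height over the tangent of half this angle, whatever the lens; pixels are square), "cx", "cy" (the principal point, pixels), "R" (3x3) and "t" (3): a world point X has camera coordinates R X + t. Camera axes: x right, y down, z forward; pixel columns grow to the right and rows downward; lengths in m; the calibration is good to about 2 mm. A picture is of the moment at which its call begins. There is no depth.
- bot.sign_off(): hands the job in, once; it reports no verdict.
Trained networks look in the newest picture that a camera, given by its name, has taken for a name from the list of things; names that differ only in an ending like _2 or _b are one class to them, and where a whole thing is asked for, a point or a joint stands for the part that bears it (a point fixed in the world has none). Each returns a list of dicts, best first, with "p" (0 to 1); they miss things now and then, are a little off and sometimes report something else, mostly with a low value. They report only what shows in the picture. A call takes as long as a camera call. They do not tell look-alikes from the thing itself.
- bot.regions_of(camera, target): "region" (384x512 bool, what is visible of it) and "position" ([column, row] in pixels, amid what is visible of it).
The state is a dict: "time": time; "joint_positions": joint angles; "qvel": joint speeds; "tau": joint torques, N m; "tcp_pos": TCP position; "tcp_rot": TCP orientation; "wrist_force": force on the tool from outside, world axes, zero at the start; "ft_torque": the same for the moment, N m; "grip_width": opening from 0.0 (shut) to 1.0 (fully open).
Only numpy, scipy, OpenCV 4.12 (cv2) and the standard library are available. Lean on these libraries where they do the work, as an engineer would, in place of code of your own. Each camera call takes 0.05 s, during which the arm holds its last target.

### The job

Lay the steel setting block flat on the two ledges between the jaws of the bench bar clamp, about central across them, then pump the clamp's trigger (squeeze it toward the grip post, let it spring back, and again as often as needed) until the jaw has drawn the block against the sprung pad and the pad is pushed about half way in. Never push the pad all the way in, which would mar the block; move the jaw only with the trigger, and leave the sample pot, putty tub and dental model where they are. Finish while still holding the trigger squeezed, with the pad staying about half way in.

Things in the scene. Friction and masses are not known exactly. Their poses are not given: they have to be found in the camera images.
- test_block: Loose drilled steel setting block, 40 x 50 x 25 mm (its own x, y, z), about 0.3 kg, lying flat on the thin bench mat (top z about 1.6 mm). Origin at the centre of its underside.
- clamp: Bench bar clamp, fixed to the bench. Origin on the bench under its head; own x = clamping axis, z up (mm): aluminium base x -140 to 145, y +-45, 8 high; black upright grip post x -78 to -64, 26 wide, top z 110; then the trigger; grey head x -16 to 14, 52 wide, z to 56; sprung pad on the head; two ledges along x, 40 to 138, top z 20, over y +-24, a 24 slot between; moving jaw.
- trigger_travel (a joint): Trigger slide, m: 0 sprung out, 0.016 fully squeezed (16 mm along the clamp's -x, toward the post). Width over post and trigger: 56 mm out, 40 mm squeezed. Takes 3 to 15 N. Squeezing draws the jaw along, as far as the trigger moves, after 0 to 6 mm of free play (tooth pitch 6 mm); springing back it slips over the teeth.
- trigger_outer_face (a point): Point on the trigger's outer (clamp +x) face, 85 mm above the bench; moves with the trigger.
- post_outer_face (a point): Point on the grip post's outer (clamp -x) face, 85 mm above the bench.
- clamp_trigger: The trigger: upright black paddle like the post, clamp x -36 to -22 when out, 26 wide in y, z 34 to 110. Its origin coincides with the clamp's when the trigger is out.
- jaw_travel (a joint): Moving jaw slide, m: 0 at the far end, grows as the jaw closes along the clamp's -x. Opening between jaw face and unpressed pad face = 74 mm minus this value; it starts at 0 to 12 mm.
- clamp_jaw: Moving jaw on its toothed bar (bar top z 17, between the ledges); origin coincides with the clamp's when jaw_travel is 0. Grey jaw 18 thick in x, 44 wide, z 21 to 56. It stays where it is left (friction about 2.5 N), but with the pad pressed more than about 4 mm, letting the trigger go lets the pad spring push the jaw back until about 4 mm.
- jaw_face (a point): Centre of the moving jaw's face, 34 mm above the bench, looking to clamp -x.
- pad_travel (a joint): Sprung pad slide, m: 0 fully out, 0.016 fully pressed into the head (clamp -x), 0.008 half way. Spring 0.6 N per mm. A black ring on its steel stem reaches the head's face when the pad is half way in.
- clamp_pad: The sprung pad: dark steel plate 8 thick, 40 wide, z 22 to 46, on a stem in the head.
- pad_face (a point): Centre of the pad's face, 34 mm above the bench, looking to clamp +x; at clamp x 38 when fully out.
- ledge_middle (a point): Point midway between the ledges at their top height (z 20), at clamp x 75; axes as the clamp's.
- sample_pot: Bystander: white capped sample pot, 49 mm across, 52 high; leave alone. Origin centre of underside.
- putty_tub: Bystander: lidded putty tub, 67 mm across, 48 high; leave alone. Origin centre of underside.
- arch_model_2: Bystander: grey horseshoe dental arch model, 57 x 66 x 21 mm; leave alone. Origin centre of underside.
There are look-alikes about, which are no part of the job. Of the things that look like the test_block, the largest one is meant.

How it is judged:
On the way, in this order (a step that is already met when the one before it is completed fails the run):
1. the block lies flat on the ledges between pad and jaw, let go (z of test_block in the frame of ledge_middle between -0.003 and 0.004 m and angle between test_block's own z axis and vertical below 0.1 rad and y of test_block in the frame of ledge_middle between -0.015 and 0.015 m and contact force between the fingers and test_block below 0.2 N and value of joint pad_travel below 0.002 m and x of test_block in the frame of ledge_middle between -0.03 and 0.03 m), for 0.2 s.
2. the trigger has drawn the jaw against the block and the block against the pad (contact force between each of clamp_jaw, clamp_pad and test_block above 1 N and value of joint pad_travel above 0.002 m and contact force between the fingers and clamp_trigger above 1 N), for 0.1 s.
At the end, for the whole second after the job is handed in: The fingers hold the trigger squeezed by more than 2 mm (over 2 N on it); the block, flat on the ledges (tilt under 0.1 rad, within 15 mm of central across), is still and gripped between jaw and pad (over 1.5 N on each), untouched by the fingers, and the pad is pressed in 5 to 11.5 mm of its 16 mm (z of test_block in the frame of ledge_middle between -0.003 and 0.004 m and angle between test_block's own z axis and vertical below 0.1 rad and y of test_block in the frame of ledge_middle between -0.015 and 0.015 m and value of joint pad_travel between 0.005 and 0.0115 m and value of joint trigger_travel above 0.002 m and contact force between the fingers and clamp_trigger above 2 N and contact force between each of clamp_jaw, clamp_pad and test_block above 1.5 N and contact force between the fingers and test_block below 0.2 N and linear speed of test_block below 0.01 m/s); the arm keeps its last pose, push and grip.
It fails at once if the pad is pushed all the way in (over 15 mm) (value of joint pad_travel above 0.015 m).
It fails at once if the jaw is pushed by hand (over 5 N from the fingers) (contact force between the fingers and clamp_jaw above 5 N).
It fails at once if the sample pot is moved more than 30 mm (distance of sample_pot from where it was at the start of the episode above 0.03 m).
It fails at once if the putty tub is moved more than 30 mm (distance of putty_tub from where it was at the start of the episode above 0.03 m).
It fails at once if the dental arch model is moved more than 30 mm (distance of arch_model_2 from where it was at the start of the episode above 0.03 m).
It also fails if it takes over 58 s, if anything falls off the work surface, if the arm or the gripper's body presses on something with over 40 N, if the wrist force passes 120 N, or if a joint passes its speed limit or range.

## Working session

There is one attempt and no reset: what is moved stays moved. The work goes in short steps, Python scripts to look and compute and a tool call to move; the robot and the scene stay as the last step left them, time stands still between calls to the robot, and variables do not carry over. Pictures are saved under pics/ and viewed, and the job is handed in when it is done.

Besides the shell and the picture viewer there is one more tool, called after ">>>" in YAML: its name, and indented under it one key for each argument. send_rows: Moves the arm, as the interface text tells. Its arguments: {"type":"object","properties":{"commands":{"type":"array"}},"required":["commands"]}

```bash
ls; mkdir -p pics; cat > h.py <<'E'
import numpy as np, cv2, pickle
from rig import bot
def cap(n):
    c=bot.capture(n); return c
def K(c):
    f=c["pixels"].shape[0]/2/np.tan(np.radians(c["fov_y"])/2); return f,c["cx"],c["cy"]
def proj(c,X):
    f,cx,cy=K(c); p=np.asarray(c["R"])@np.asarray(X,float)+np.asarray(c["t"]); return np.array([cx+f*p[0]/p[2],cy+f*p[1]/p[2]])
def back(c,uv,z):
    f,cx,cy=K(c);R=np.asarray(c["R"]);t=np.asarray(c["t"])
    d=R.T@np.array([(uv[0]-cx)/f,(uv[1]-cy)/f,1]); o=-R.T@t
    return o+d*(z-o[2])/d[2]
E
python3 - <<'E'
from h import *
for n in("scene","top"):
    c=cap(n); pickle.dump(c,open(f"{n}0.pkl","wb"))
    cv2.imwrite(f"pics/{n}0.png",cv2.resize(c["pixels"],(800,600),interpolation=cv2.INTER_CUBIC))
    print(n,c["fov_y"],c["cx"],c["cy"],-np.asarray(c["R"]).T@np.asarray(c["t"]))
    print(np.round(c["R"],3))
    for t in("test_block","clamp","clamp_trigger","clamp_jaw","clamp_pad","sample_pot","putty_tub","arch_model_2"):
        for r in bot.regions_of(n,t)[:4]:
            print(t,round(r["p"],2),np.round(r["position"]),r["region"].sum(), np.round(back(c,r["position"],0.025),3))
print(bot.read_state(),bot.tcp_to_grasp)
E
```

```text
pics
scene 42.5836336848195 253.64024352816207 192.74856320120125 [-0.04427992  0.80648681  0.93417015]
[[-0.748 -0.663  0.011]
 [-0.458  0.505 -0.732]
 [ 0.48  -0.553 -0.682]]
test_block 0.96 [232. 259.] 410 [0.481 0.275 0.025]
test_block 0.77 [219. 229.] 207 [0.571 0.227 0.025]
test_block 0.74 [272. 269.] 268 [0.392 0.236 0.025]
clamp 0.97 [288. 178.] 2391 [ 0.565 -0.041  0.025]
clamp_trigger 0.69 [294. 155.] 160 [ 0.616 -0.134  0.025]
clamp_jaw 0.7 [269. 194.] 297 [0.56  0.046 0.025]
clamp_pad 0.35 [302. 248.] 348 [0.379 0.139 0.025]
sample_pot 0.66 [275. 195.] 316 [0.548 0.037 0.025]
sample_pot 0.6 [180. 197.] 396 [0.73  0.213 0.025]
putty_tub 0.65 [242. 152.] 458 [ 0.738 -0.042  0.025]
arch_model_2 0.68 [301. 247.] 289 [0.383 0.136 0.025]
arch_model_2 0.56 [296. 153.] 176 [ 0.617 -0.145  0.025]
top 46.74417074321058 254.7493155380639 189.80816934506433 [0.37194604 0.0911472  0.98734345]
[[-0.009 -1.    -0.016]
 [-0.983  0.012 -0.183]
 [ 0.183  0.014 -0.983]]
test_block 0.86 [181. 222.] 470 [0.482 0.267 0.025]
test_block 0.79 [200. 262.] 250 [0.396 0.224 0.025]
test_block 0.53 [2
[... 668 characters left out ...]
27  0.025]
{'time': 0.9, 'joint_positions': array([-1.33960482e+00,  1.23765029e-01,  1.65029574e+00, -9.50601532e-06,
        1.36752779e+00, -8.26071412e-02]), 'qvel': array([ 0.00182703,  0.00106578,  0.00073889, -0.00044478, -0.00054114,
       -0.00061583]), 'tau': array([-1.05793708e-03, -4.23591077e+01, -3.65763474e+01, -1.37600850e-04,
        5.42632079e-04, -1.46304251e-05]), 'tcp_pos': array([ 0.20059945, -0.61825274,  0.23134739]), 'tcp_rot': array([ 4.86358134e-06,  8.08911563e-01, -5.87930339e-01, -1.48667062e-06]), 'wrist_force': array([ 0.13943991,  0.42117154, -0.90409225]), 'ft_torque': array([ 0.05878143, -0.04732793,  0.02332557]), 'grip_width': 0.9954320755896401} 0.0187
```

View pics/scene0.png

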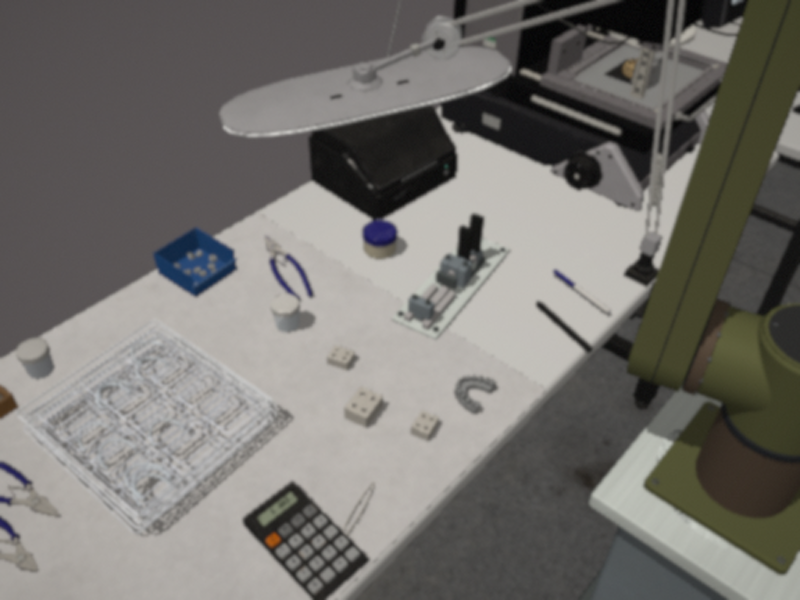

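View pics/top0.png

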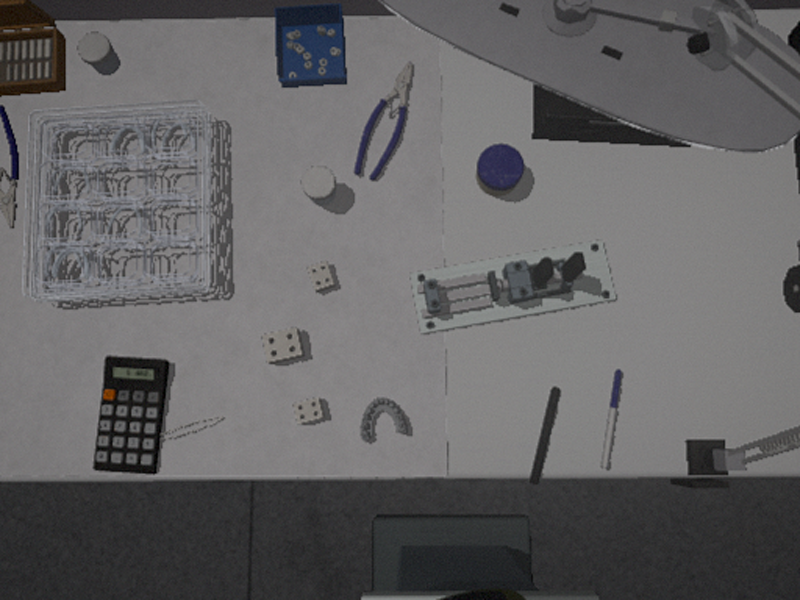

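The meant block is the largest of three: top (native) px (181,222), 470 px area, against the smaller look-alikes at (200,262) and (205,178). The clamp lies at about (330,182), with its jaw end to the left. I'll enlarge both to confirm.

```bash
python3 - <<'E'
from h import *
c=pickle.load(open("top0.pkl","rb")); s=pickle.load(open("scene0.pkl","rb"))
a=c["pixels"][150:220,258:400]; b=c["pixels"][165:285,150:270]
cv2.imwrite("pics/c1.png",cv2.resize(a,None,fx=5.6,fy=5.6,interpolation=cv2.INTER_CUBIC))
b2=s["pixels"][210:290,200:300]
def z(x):return cv2.resize(x,(400,400),interpolation=cv2.INTER_CUBIC)
cv2.imwrite("pics/c2.png",np.hstack([z(b),z(s["pixels"][205:295,205:295])]))
cv2.imwrite("pics/c3.png",cv2.resize(s["pixels"][130:220,245:335],(600,600),interpolation=cv2.INTER_CUBIC))
E
```

```text
(no output)
```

View pics/c1.png

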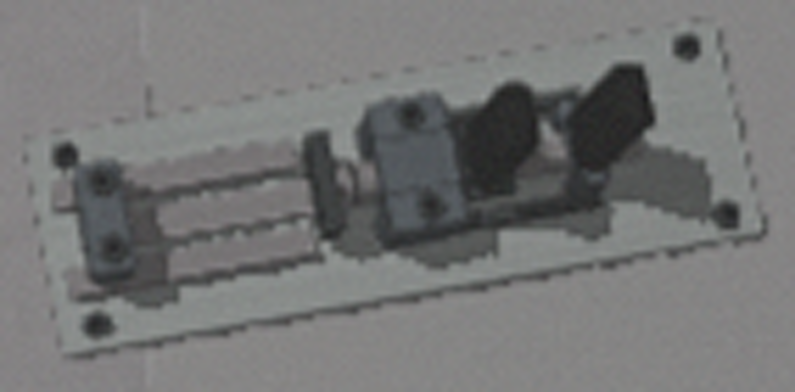

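View pics/c2.png

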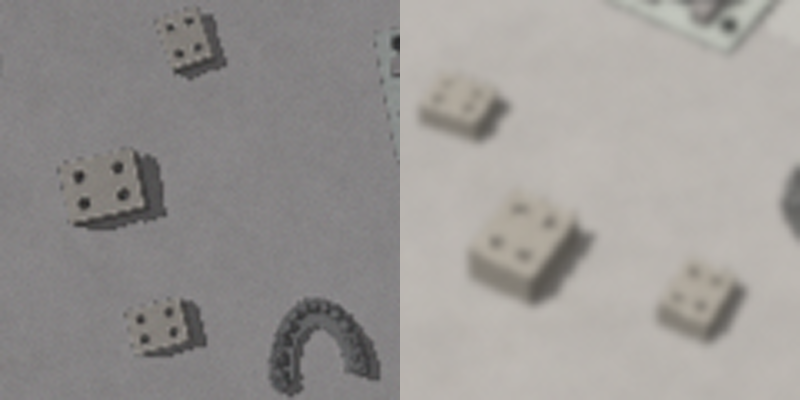

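View pics/c3.png

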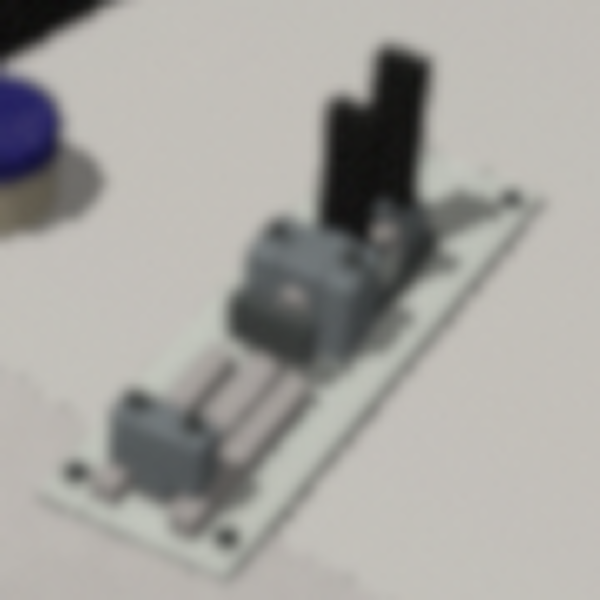

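The crop confirms it: the block at top px (181,222) is clearly the largest, and its long (50 mm) side runs roughly along world y. The clamp's base corners show clearly. Next I'll fit both poses, and locate the overhead lamp so I can stay clear of it.

```bash
cat > fit.py <<'E'
from h import *
from scipy.optimize import least_squares
c=pickle.load(open("top0.pkl","rb")); s=pickle.load(open("scene0.pkl","rb"))
def un(p,sc,off): return (np.array(p,float)+.5)/sc-.5+np.array(off)
def fit(obs,x0):
    def f(p):
        r=[]
        for cam,uv,X in obs:
            ca,sa=np.cos(p[2]),np.sin(p[2])
            r+=list(proj(cam,[p[0]+ca*X[0]-sa*X[1],p[1]+sa*X[0]+ca*X[1],X[2]])-uv)
        return r
    o=least_squares(f,x0); print("pose",o.x.round(4),np.degrees(o.x[2]).round(2)); print(o.fun.reshape(-1,2).round(2).tolist()); return o.x
# clamp: top corners. image up=+x world, left=+y; clamp +x ~ +y world -> clamp +y ~ -x world(down)
top=[((22,133),(145,-45)),((720,17),(-140,-45)),((768,235),(-140,45)),((65,355),(145,45))]
o1=[(c,un(p,5.6,(258,150)),(X[0]/1e3,X[1]/1e3,.008)) for p,X in top]
sc=[((38,495),(145,-45)),((228,580),(145,45)),((545,203),(-140,45))]
o2=[(s,un(p,600/90,(245,130)),(X[0]/1e3,X[1]/1e3,.008)) for p,X in sc]
x0=[.565,-.06,np.radians(100)]
fit(o1,x0);fit(o2,x0);P=fit(o1+o2,x0)
np.save("clamp.npy",P)
# block
z=.0266
bt=[((57,163),(20,25)),((137,149),(20,-25)),((149,206),(-20,-25)),((70,224),(-20,25))]
b1=[(c,un(p,400/120,(150,165)),(X[0]/1e3,X[1]/1e3,z)) for p,X in bt]
bs=[((506,189),(20,-25)),((578,208),(-20,-25)),((540,274),(-20,25)),((470,250),(20,25))]
b2=[(s,un((p[0]-400,p[1]),400/90,(205,205)),(X[0]/1e3,X[1]/1e3,z)) for p,X in bs]
x0=[.48,.27,.1]
fit(b1,x0);fit(b2,x0);B=fit(b1+b2,x0); np.save("block.npy",B)
def tri(ps,pt):
    return least_squares(lambda X:np.r_[proj(s,X)-np.array(ps)*.64,proj(c,X)-np.array(pt)*.64],[.7,-.2,.4])
for a,b in [((365,75),(570,15)),((335,97),(612,52)),((403,82),(510,10)),((335,97),(510,10)),((403,82),(612,52))]:
    o=tri(a,b);print("lamp",o.x.round(3),o.cost.round(1))
E
python3 fit.py
```

```text
pose [ 0.5696 -0.0616  1.7288] 99.05
[[0.48, 0.34], [-0.22, 0.21], [0.1, -0.22], [-0.34, -0.29]]
pose [ 0.5649 -0.055   1.7339] 99.35
[[-0.39, 0.12], [0.05, 0.37], [0.37, -0.7]]
pose [ 0.5686 -0.0604  1.7307] 99.16
[[-0.09, 0.89], [-0.81, 0.52], [-0.43, 0.09], [-0.84, 0.26], [-0.2, -1.65], [0.08, -1.43], [0.51, -1.99]]
pose [0.4853 0.2671 0.2054] 11.77
[[0.98, 0.26], [-0.58, -0.42], [-0.75, 0.31], [0.35, -0.15]]
pose [0.485  0.2699 0.3478] 19.93
[[0.48, -0.7], [-0.42, -0.18], [-0.07, 0.26], [0.01, 0.58]]
pose [0.4854 0.2682 0.2626] 15.04
[[0.11, 1.0], [-1.73, -0.94], [-0.88, -0.47], [0.5, 0.34], [1.97, -1.38], [0.46, 0.11], [-0.82, -0.03], [-0.07, -0.73]]
lamp [ 0.799 -0.083  0.318] 3.2
lamp [ 0.849 -0.147  0.205] 484.1
lamp [ 0.744 -0.022  0.377] 440.7
lamp [ 0.82  -0.024  0.294] 0.2
lamp [ 0.762 -0.13   0.303] 0.1
```

```bash
python3 - <<'E'
from h import *
from scipy.optimize import least_squares
c=pickle.load(open("top0.pkl","rb")); s=pickle.load(open("scene0.pkl","rb"))
for p in [(706,455),(735,458),(800,425)]: 
  for z in(0,.05,.1,.2,.3):print(p,z,back(c,np.array(p)*.64,z).round(3))
for p in [(643,270),(652,240),(650,200)]:
  for z in (0,.05,.1):print('s',p,z,back(s,np.array(p)*.64,z).round(3))
def tri(ps,pt):
    return least_squares(lambda X:np.r_[proj(s,X)-np.array(ps)*.64,proj(c,X)-np.array(pt)*.64],[.4,-.3,.1])
for a,b in [((652,237),(735,458)),((655,210),(765,450)),((655,190),(795,430)),((440,35),(705,45))]:
    o=tri(a,b);print(a,b,o.x.round(3),o.cost.round(1))
print("disc edge")
for p in [(440,40),(500,85),(560,115),(620,138),(700,150)]: print(p,back(c,np.array(p)*.64,.30).round(3))
cv2.imwrite("pics/r1.png",cv2.resize(s["pixels"][0:200,312:512],(600,600),interpolation=cv2.INTER_CUBIC))
cv2.imwrite("pics/r2.png",cv2.resize(c["pixels"][0:330,312:512],(450,600*330//400),interpolation=cv2.INTER_CUBIC))
E
```

```text
(706, 455) 0 [ 0.329 -0.317  0.   ]
(706, 455) 0.05 [ 0.331 -0.296  0.05 ]
(706, 455) 0.1 [ 0.333 -0.276  0.1  ]
(706, 455) 0.2 [ 0.337 -0.234  0.2  ]
(706, 455) 0.3 [ 0.342 -0.193  0.3  ]
(735, 458) 0 [ 0.324 -0.356  0.   ]
(735, 458) 0.05 [ 0.327 -0.334  0.05 ]
(735, 458) 0.1 [ 0.329 -0.311  0.1  ]
(735, 458) 0.2 [ 0.334 -0.266  0.2  ]
(735, 458) 0.3 [ 0.339 -0.22   0.3  ]
(800, 425) 0 [ 0.368 -0.45  -0.   ]
(800, 425) 0.05 [ 0.368 -0.423  0.05 ]
(800, 425) 0.1 [ 0.368 -0.395  0.1  ]
(800, 425) 0.2 [ 0.369 -0.34   0.2  ]
(800, 425) 0.3 [ 0.369 -0.286  0.3  ]
s (643, 270) 0 [ 0.328 -0.325 -0.   ]
s (643, 270) 0.05 [ 0.308 -0.265  0.05 ]
s (643, 270) 0.1 [ 0.288 -0.204  0.1  ]
s (652, 240) 0 [ 0.359 -0.419 -0.   ]
s (652, 240) 0.05 [ 0.337 -0.354  0.05 ]
s (652, 240) 0.1 [ 0.316 -0.288  0.1  ]
s (650, 200) 0 [ 0.427 -0.539 -0.   ]
s (650, 200) 0.05 [ 0.401 -0.467  0.05 ]
s (650, 200) 0.1 [ 0.376 -0.395  0.1  ]
(652, 237) (735, 458) [ 0.328 -0.319  0.082] 0.0
(655, 210) (765, 450) [ 0.34  -0.335  0.127] 0.3
(655, 190) (795, 430) [ 0.363 -0.365  0.144] 0.0
(440, 35) (705, 45) [ 0.729 -0.195  0.374] 2.8
disc edge
(440, 40) [0.781 0.053 0.3  ]
(500, 85) [ 0.728 -0.01   0.3  ]
(560, 115) [ 0.693 -0.071  0.3  ]
(620, 138) [ 0.666 -0.133  0.3  ]
(700, 150) [ 0.651 -0.215  0.3  ]
```

View pics/r1.png

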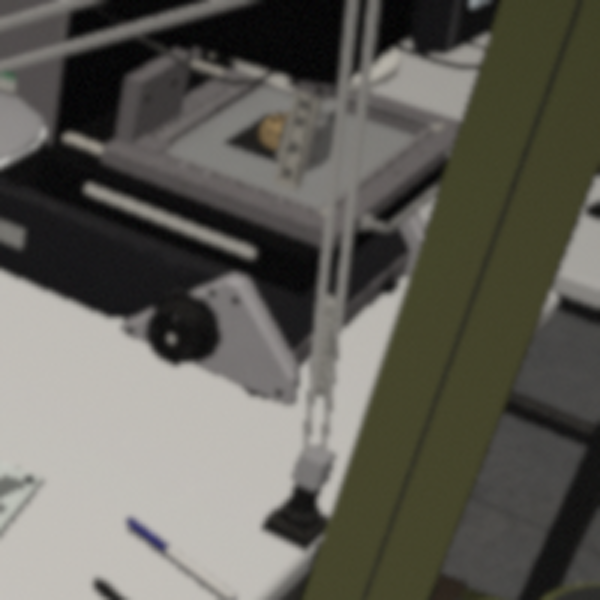

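View pics/r2.png

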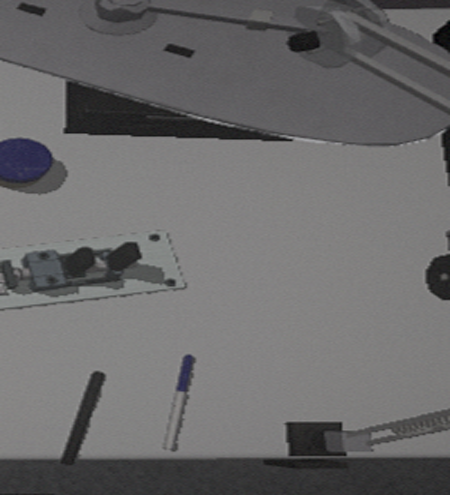

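```bash
cat >> h.py <<'E'
from scipy.spatial.transform import Rotation as Ro
def rows(*goals):
    """goals: (x,y,z,yaw_deg of tool x), tool down -> slide/turn from now"""
    s=bot.read_state(); q=s["tcp_rot"]; R0=Ro.from_quat([q[1],q[2],q[3],q[0]]); p0=s["tcp_pos"]
    x=R0.as_matrix()[:,0]; print("t %.2f tcp %s yaw %.1f grip %.3f F %s q %s tilt %.2f"%(s["time"],p0.round(4),np.degrees(np.arctan2(x[1],x[0])),s["grip_width"],s["wrist_force"].round(2),s["joint_positions"].round(2),np.degrees(np.arccos(-R0.as_matrix()[2,2]))))
    for g in goals:
        y=np.radians(g[3]); R=np.array([[np.cos(y),np.sin(y),0],[np.sin(y),-np.cos(y),0],[0,0,-1]])
        print(g,"slide",(R0.inv().apply(np.array(g[:3])-p0)).round(4).tolist(),"turn",(R0.inv()*Ro.from_matrix(R)).as_rotvec().round(4).tolist())
E
python3 - <<'E'
from h import *
rows((.111,-.342,.25,-72),(.25,-.259,.25,-46))
E
```

```text
t 0.90 tcp [ 0.2006 -0.6183  0.2313] yaw -72.0 grip 0.995 F [ 0.14  0.42 -0.9 ] q [-1.34  0.12  1.65 -0.    1.37 -0.08] tilt 0.00
(0.111, -0.342, 0.25, -72) slide [-0.2904, -0.0, -0.0187] turn [0.0, -0.0, -0.0004]
(0.25, -0.259, 0.25, -46) slide [-0.3265, -0.1579, -0.0187] turn [0.0, -0.0, -0.4541]
```

>>> send_rows:
  commands:
    - {"fingers":1,"slide":[-0.06,0,-0.019],"turn":[0,0,0]}
    - {"fingers":1,"slide":[-0.29,0,-0.019],"turn":[0,0,0]}
    - {"fingers":1,"slide":[-0.29,0,-0.019],"turn":[0,0,0]}
    - {"fingers":1,"slide":[-0.29,0,-0.019],"turn":[0,0,0]}
    - {"fingers":1,"slide":[-0.29,0,-0.019],"turn":[0,0,0]}

```text
time: 1.52
tcp_pos: [0.1106, -0.3404, 0.2502]
tcp_rot: [0.0, 0.809, -0.588, 0.0]
wrist_force: [0.4, 0.0, 0.8]
grip_width: 1.001
```

```bash
python3 -c "
from h import *
rows((.25,-.259,.25,-46),(.338,-.123,.25,-20))"
```

```text
t 1.52 tcp [ 0.1106 -0.3404  0.2502] yaw -72.0 grip 1.001 F [0.35 0.04 0.75] q [-1.41 -0.6   2.22 -0.    1.53 -0.15] tilt 0.04
(0.25, -0.259, 0.25, -46) slide [-0.0344, -0.1577, 0.0001] turn [0.0003, -0.0006, -0.454]
(0.338, -0.123, 0.25, -20) slide [-0.1366, -0.2834, 0.0001] turn [0.0005, -0.0005, -0.9078]
```

>>> send_rows:
  commands:
    - {"fingers":1,"slide":[-0.01,-0.055,0],"turn":[0,0,-0.16]}
    - {"fingers":1,"slide":[-0.02,-0.108,0],"turn":[0,0,-0.31]}
    - {"fingers":1,"slide":[-0.034,-0.158,0],"turn":[0,0,-0.454]}
    - {"fingers":1,"slide":[-0.068,-0.205,0],"turn":[0,0,-0.6]}
    - {"fingers":1,"slide":[-0.102,-0.246,0],"turn":[0,0,-0.76]}

```text
time: 2.15
tcp_pos: [0.3145, -0.1679, 0.2506]
tcp_rot: [0.0, 0.97, -0.243, 0.001]
wrist_force: [1.1, -1.6, -0.1]
grip_width: 0.997
```

```bash
python3 -c "
from h import *
print(np.load('block.npy'))
rows((.4,0,.2,-5),(.485,.268,.12,14))"
```

```text
[0.48540283 0.26819954 0.26258365]
t 2.15 tcp [ 0.3145 -0.1679  0.2506] yaw -28.2 grip 0.997 F [ 1.06 -1.6  -0.05] q [-0.64 -0.61  2.22  0.    1.53 -0.15] tilt 0.07
(0.4, 0, 0.2, -5) slide [-0.004, -0.1884, 0.0506] turn [0.0003, -0.0012, -0.4045]
(0.485, 0.268, 0.12, 14) slide [-0.0557, -0.4648, 0.1305] turn [0.0005, -0.0011, -0.7361]
```

>>> send_rows:
  commands:
    - {"fingers":1,"slide":[0,-0.06,0.005],"turn":[0,0,-0.15]}
    - {"fingers":1,"slide":[-0.004,-0.12,0.02],"turn":[0,0,-0.3]}
    - {"fingers":1,"slide":[-0.004,-0.188,0.05],"turn":[0,0,-0.405]}
    - {"fingers":1,"slide":[-0.02,-0.25,0.06],"turn":[0,0,-0.5]}
    - {"fingers":1,"slide":[-0.035,-0.31,0.08],"turn":[0,0,-0.6]}

```text
time: 2.78
tcp_pos: [0.4275, 0.1072, 0.1752]
tcp_rot: [0.0, 0.999, 0.053, 0.001]
wrist_force: [1.6, -1.4, 0.2]
grip_width: 1.0
```

```bash
python3 -c "
from h import *
rows((.4855,.268,.10,13.5))"
```

```text
t 2.77 tcp [0.4275 0.1072 0.1752] yaw 6.1 grip 1.000 F [ 1.59 -1.39  0.19] q [ 0.12 -0.32  2.16 -0.    1.3   0.02] tilt 0.13
(0.4855, 0.268, 0.1, 13.5) slide [0.0747, -0.1537, 0.0754] turn [0.0003, -0.0023, -0.1288]
```

>>> send_rows:
  commands:
    - {"fingers":1,"slide":[0.0747,-0.1537,0.07],"turn":[0,-0.002,-0.129]}
    - {"fingers":1,"slide":[0.0747,-0.1537,0.07],"turn":[0,-0.002,-0.129]}
    - {"fingers":1,"slide":[0.0747,-0.1537,0.07],"turn":[0,-0.002,-0.129]}
    - {"fingers":1,"slide":[0.0747,-0.1537,0.07],"turn":[0,-0.002,-0.129]}
    - {"fingers":1,"slide":[0.0747,-0.1537,0.07],"turn":[0,-0.002,-0.129]}

```text
time: 3.4
tcp_pos: [0.4851, 0.2654, 0.1049]
tcp_rot: [0.0, 0.993, 0.116, -0.001]
wrist_force: [0.4, -1.1, 0.1]
grip_width: 1.0
```

```bash
python3 -c "
from h import *
rows((.4855,.268,.008,13.5))
for n in('scene','top'):
    c=cap(n);o=proj(c,(.485,.268,.03)).astype(int);print(o)
    cv2.imwrite(f'pics/g_{n}.png',cv2.resize(c['pixels'][o[1]-45:o[1]+45,o[0]-45:o[0]+45],(400,400),interpolation=cv2.INTER_CUBIC))
a=np.hstack([cv2.imread('pics/g_scene.png'),cv2.imread('pics/g_top.png')]);cv2.imwrite('pics/g1.png',a)"
```

```text
t 3.40 tcp [0.4851 0.2654 0.1049] yaw 13.3 grip 1.000 F [ 0.39 -1.07  0.09] q [0.4  0.03 1.98 0.   1.14 0.17] tilt 0.14
(0.4855, 0.268, 0.008, 13.5) slide [0.0012, -0.0025, 0.0969] turn [0.0002, 0.0025, -0.0031]
[232 254]
[179 220]
```

View pics/g1.png

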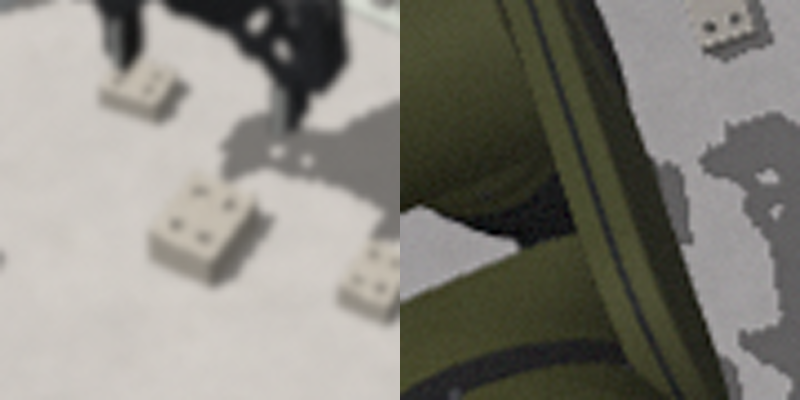

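The scene view shows the open fingers straddling the block (at crop px 205,225) from above, clear of the two smaller look-alikes. Going down now and closing.

>>> send_rows:
  commands:
    - {"fingers":1,"slide":[0,0,0.05],"turn":[0,0,0]}
    - {"fingers":1,"slide":[0,0,0.08],"turn":[0,0,0]}
    - {"fingers":1,"slide":[0,0,0.097],"turn":[0,0,0]}
    - {"fingers":1,"slide":[0,0,0.097],"turn":[0,0,0]}
    - {"fingers":0.6,"slide":[0,0,0.097],"turn":[0,0,0]}

```text
time: 4.12
tcp_pos: [0.4864, 0.2658, 0.0098]
tcp_rot: [-0.0, 0.993, 0.116, 0.001]
wrist_force: [0.2, 0.1, 0.3]
grip_width: 0.817
```

```bash
python3 -c "
from h import *
rows((.4855,.268,.008,13.5))
c=cap('scene');o=proj(c,(.485,.268,.03)).astype(int)
cv2.imwrite('pics/g2.png',cv2.resize(c['pixels'][o[1]-45:o[1]+45,o[0]-45:o[0]+45],(500,500),interpolation=cv2.INTER_CUBIC))"
```

```text
t 4.12 tcp [0.4864 0.2658 0.0098] yaw 13.3 grip 0.817 F [0.2  0.14 0.29] q [0.4  0.16 2.02 0.   0.96 0.17] tilt 0.07
(0.4855, 0.268, 0.008, 13.5) slide [-0.0004, -0.0024, 0.0018] turn [-0.0007, -0.0011, -0.0041]
```

View pics/g2.png

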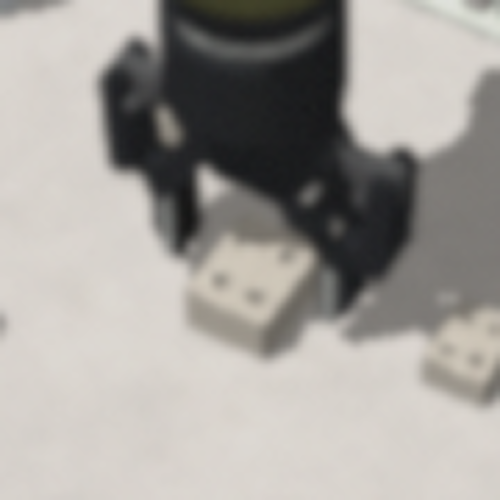

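>>> send_rows:
  commands:
    - {"fingers":0.6,"slide":[0,-0.003,0.0],"turn":[0,0,0]}
    - {"fingers":0.3,"slide":[0,-0.003,0.0],"turn":[0,0,0]}
    - {"fingers":0.3,"slide":[0,-0.003,0.0],"turn":[0,0,0]}
    - {"fingers":0.3,"slide":[0,-0.003,0.0],"turn":[0,0,0]}
    - {"fingers":0.3,"slide":[0,-0.003,0.0],"turn":[0,0,0]}

```text
time: 4.8
tcp_pos: [0.4855, 0.2692, 0.0093]
tcp_rot: [-0.0, 0.993, 0.116, 0.0]
wrist_force: [0.1, 0.6, 6.1]
grip_width: 0.449
```

>>> send_rows:
  commands:
    - {"fingers":0.2,"slide":[0,0,0],"turn":[0,0,0]}
    - {"fingers":0.2,"slide":[0,0,-0.04],"turn":[0,0,0]}
    - {"fingers":0.2,"slide":[0,0,-0.09],"turn":[0,0,0]}
    - {"fingers":0.2,"slide":[0,0,-0.12],"turn":[0,0,0]}
    - {"fingers":0.2,"slide":[0,0,-0.12],"turn":[0,0,0]}

```text
time: 5.42
tcp_pos: [0.486, 0.2691, 0.1302]
tcp_rot: [-0.001, 0.993, 0.116, 0.001]
wrist_force: [-0.4, 0.8, -2.5]
grip_width: 0.455
```

```bash
python3 -c "
from h import *
rows()
s=bot.read_state()['tcp_pos']
c=cap('scene');pickle.dump(c,open('held.pkl','wb'));o=proj(c,s).astype(int);print(o)
cv2.imwrite('pics/g3.png',cv2.resize(c['pixels'][o[1]-45:o[1]+45,o[0]-45:o[0]+45],(500,500),interpolation=cv2.INTER_CUBIC))"
```

```text
t 5.42 tcp [0.486  0.2691 0.1302] yaw 13.3 grip 0.455 F [-0.39  0.81 -2.46] q [ 0.41 -0.    1.96  0.    1.18  0.18] tilt 0.17
[231 225]
```

View pics/g3.png

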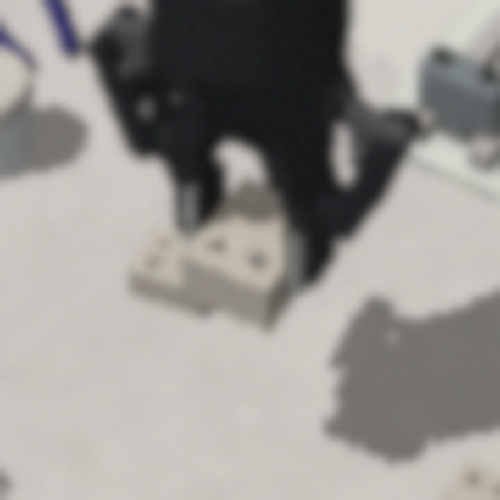

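```bash
python3 -c "
from h import *
c=pickle.load(open('held.pkl','rb'));s=bot.read_state()['tcp_pos'];y=np.radians(13.3)
for d in (-.005,0,.005,.01):
  for X in((-.02,.025,.1475),(.02,.025,.1475),(-.02,.025,.1225),(-.02,-.025,.1475)):
    p=[s[0]+np.cos(y)*X[0]-np.sin(y)*(X[1]+d),s[1]+np.sin(y)*X[0]+np.cos(y)*(X[1]+d),X[2]]
    print(d,X,((proj(c,p)-[186,180]+.5)*5.556).round(0))
rows()
P=np.load('clamp.npy');print(P)
"
```

```text
-0.005 (-0.02, 0.025, 0.1475) [277. 280.]
-0.005 (0.02, 0.025, 0.1475) [189. 244.]
-0.005 (-0.02, 0.025, 0.1225) [278. 323.]
-0.005 (-0.02, -0.025, 0.1475) [339. 199.]
0 (-0.02, 0.025, 0.1475) [271. 288.]
0 (0.02, 0.025, 0.1475) [183. 252.]
0 (-0.02, 0.025, 0.1225) [272. 331.]
0 (-0.02, -0.025, 0.1475) [333. 207.]
0.005 (-0.02, 0.025, 0.1475) [265. 296.]
0.005 (0.02, 0.025, 0.1475) [176. 260.]
0.005 (-0.02, 0.025, 0.1225) [266. 339.]
0.005 (-0.02, -0.025, 0.1475) [327. 215.]
0.01 (-0.02, 0.025, 0.1475) [258. 305.]
0.01 (0.02, 0.025, 0.1475) [170. 268.]
0.01 (-0.02, 0.025, 0.1225) [259. 348.]
0.01 (-0.02, -0.025, 0.1475) [321. 223.]
t 5.47 tcp [0.4845 0.2685 0.1277] yaw 13.3 grip 0.453 F [ 0.62  0.38 -4.04] q [0.41 0.   1.96 0.   1.18 0.18] tilt 0.09
[ 0.56858836 -0.06040002  1.73074292]
```

```bash
cat >> h.py <<'E'
P=np.load('clamp.npy')
def c2w(X):
    ca,sa=np.cos(P[2]),np.sin(P[2]); return np.array([P[0]+ca*X[0]-sa*X[1],P[1]+sa*X[0]+ca*X[1],X[2]])
def w2c(X):
    ca,sa=np.cos(P[2]),np.sin(P[2]); d=np.array(X[:2])-P[:2]; return np.array([ca*d[0]+sa*d[1],-sa*d[0]+ca*d[1],X[2]])
E
python3 -c "
from h import *
c=pickle.load(open('top0.pkl','rb'))
u=lambda p:(np.array(p)+.5)/5.6-.5+[258,150]
for n,p,z in [('jawR',(122,162),.056),('jawR',(133,268),.056),('jawL',(76,170),.056),('padL',(304,138),.046),('padL',(318,237),.046),('headR',(452,95),.056),('head l',(370,105),.056),('post',(648,70),.11)]: print(n,(w2c(back(c,u(p),z))*1000).round(1))
y=np.degrees(P[2])-90
for x in (.066,.069,.072): print(x,c2w((x,0,.1)).round(4))
g=c2w((.069,0,.09));rows((*g,y))
"
```

```text
jawR [110.5 -18.6  56. ]
jawR [113.7  22.5  56. ]
jawL [128.4 -18.5  56. ]
padL [ 38.8 -17.9  46. ]
padL [41.  21.2 46. ]
headR [-18.7 -22.8  56. ]
head l [ 13.  -24.3  56. ]
post [-78.6  -8.5 110. ]
0.066 [0.5581 0.0048 0.1   ]
0.069 [0.5576 0.0077 0.1   ]
0.072 [0.5571 0.0107 0.1   ]
t 5.47 tcp [0.4845 0.2685 0.1277] yaw 13.3 grip 0.453 F [ 0.62  0.38 -4.04] q [0.41 0.   1.96 0.   1.18 0.18] tilt 0.09
(np.float64(0.5575990388612224), np.float64(0.0077192485536180175), np.float64(0.09), np.float64(9.164265023257983)) slide [0.0112, 0.2706, 0.0376] turn [-0.0002, 0.0015, 0.0722]
```

```bash
python3 -c "
from h import *
g=c2w((.073,0,.11));rows((*g,9.1))"
```

```text
t 5.47 tcp [0.4845 0.2685 0.1277] yaw 13.3 grip 0.453 F [ 0.62  0.38 -4.04] q [0.41 0.   1.96 0.   1.18 0.18] tilt 0.09
(np.float64(0.556961976914604), np.float64(0.01166819171301784), np.float64(0.11), 9.1) slide [0.0115, 0.2666, 0.0176] turn [-0.0002, 0.0015, 0.0733]
```

>>> send_rows:
  commands:
    - {"fingers":0.2,"slide":[0.0115,0.2666,0.0176],"turn":[0,0.001,0.073]}
    - {"fingers":0.2,"slide":[0.0115,0.2666,0.0176],"turn":[0,0.001,0.073]}
    - {"fingers":0.2,"slide":[0.0115,0.2666,0.0176],"turn":[0,0.001,0.073]}
    - {"fingers":0.2,"slide":[0.0115,0.2666,0.0176],"turn":[0,0.001,0.073]}
    - {"fingers":0.2,"slide":[0.0115,0.2666,0.0176],"turn":[0,0.001,0.073]}

```text
time: 6.1
tcp_pos: [0.5555, 0.0087, 0.1067]
tcp_rot: [-0.0, 0.997, 0.077, -0.003]
wrist_force: [-0.4, 0.9, -2.0]
grip_width: 0.449
```

>>> send_rows:
  commands:
    - {"fingers":0.2,"slide":[0,0,0],"turn":[0,0,0]}
    - {"fingers":0.2,"slide":[0,0,0],"turn":[0,0,0]}

```text
time: 6.35
tcp_pos: [0.556, 0.0129, 0.109]
tcp_rot: [-0.0, 0.997, 0.08, -0.002]
wrist_force: [0.6, -0.3, -1.9]
grip_width: 0.455
```

```bash
cat > look.py <<'E'
from h import *
import sys
n=sys.argv[1]
def crop(cam,X,r,sz):
    c=cap(cam);pickle.dump(c,open(f'{n}_{cam}.pkl','wb'));o=proj(c,X).astype(int);o=np.clip(o,r,[511-r,383-r]);print(cam,'origin',o-r,'scale',sz/2/r)
    return cv2.resize(c['pixels'][o[1]-r:o[1]+r,o[0]-r:o[0]+r],(sz,sz),interpolation=cv2.INTER_CUBIC)
X=c2w((float(sys.argv[2]),0,.04))
a=crop('scene',X,36,500)
if len(sys.argv)>3:
    b=crop('top',X,36,300); b=cv2.copyMakeBorder(b,0,200,0,0,cv2.BORDER_CONSTANT); a=np.hstack([a,b])
cv2.imwrite(f'pics/{n}.png',a)
s=bot.read_state();p=s['tcp_pos'];print('tcp in clamp',(w2c(p)*1000).round(1)); rows()
E
python3 look.py p1 .06 t
```

```text
scene origin [244 145] scale 6.944444444444445
top origin [267 148] scale 4.166666666666667
tcp in clamp [ 74.5   0.2 109.8]
t 6.45 tcp [0.5565 0.0132 0.1098] yaw 9.2 grip 0.453 F [ 0.86 -0.6  -2.85] q [-0.07  0.03  1.97  0.    1.15 -0.23] tilt 0.11
```

View pics/p1.png

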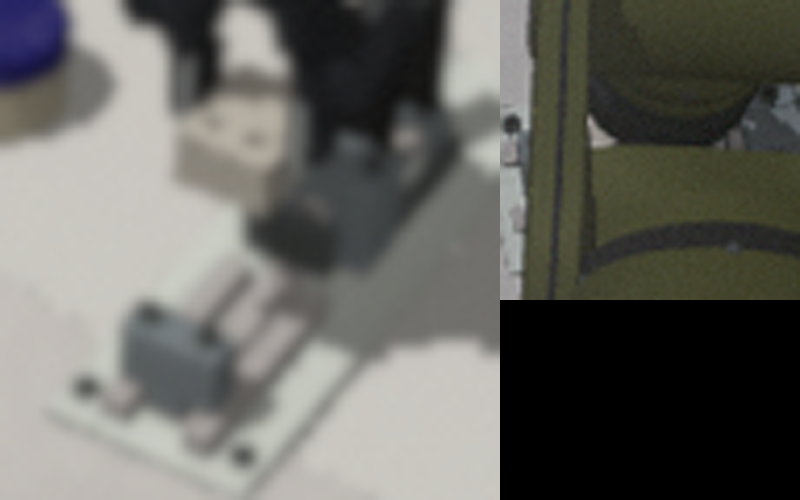

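The block hangs level between the fingers (px 235,145 of the crop), above the gap between jaw and head. Lowering to just above the ledges, then another look.

>>> send_rows:
  commands:
    - {"fingers":0.2,"slide":[0,0,0.035],"turn":[0,0,0]}
    - {"fingers":0.2,"slide":[0,0,0.06],"turn":[0,0,0]}
    - {"fingers":0.2,"slide":[0,0,0.073],"turn":[0,0,0]}
    - {"fingers":0.2,"slide":[0,0,0.073],"turn":[0,0,0]}

```text
time: 6.95
tcp_pos: [0.5563, 0.0124, 0.0365]
tcp_rot: [-0.0, 0.997, 0.08, -0.001]
wrist_force: [-0.2, -0.1, -2.5]
grip_width: 0.453
```

```bash
python3 look.py p2 .06
```

```text
scene origin [244 145] scale 6.944444444444445
tcp in clamp [73.4 -0.3 37.6]
t 7.00 tcp [0.5572 0.0122 0.0376] yaw 9.2 grip 0.455 F [-0.03  0.44 -2.82] q [-0.07  0.12  2.   -0.    1.02 -0.23] tilt 0.04
```

View pics/p2.png

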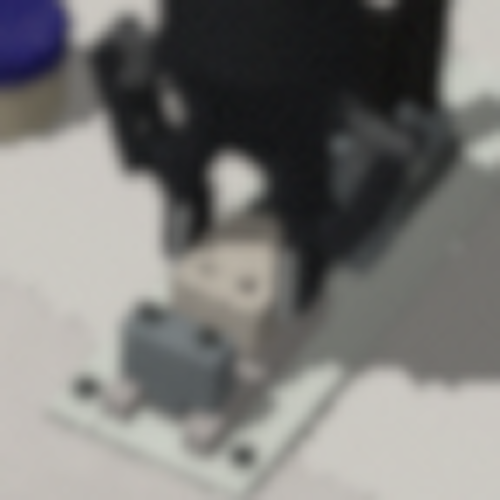

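The block sits behind the jaw, between it and the head, laterally in line. Lowering until contact.

>>> send_rows:
  commands:
    - {"fingers":0.2,"slide":[0,0,0.006],"turn":[0,0,0]}
    - {"fingers":0.2,"slide":[0,0,0.009],"turn":[0,0,0]}
    - {"fingers":0.2,"slide":[0,0,0.01],"turn":[0,0,0]}

```text
time: 7.38
tcp_pos: [0.5571, 0.0116, 0.0277]
tcp_rot: [0.0, 0.997, 0.079, -0.0]
wrist_force: [-3.9, 1.2, 4.3]
grip_width: 0.452
```

```bash
python3 -c "
from h import *
rows()"
```

```text
t 7.38 tcp [0.5571 0.0116 0.0277] yaw 9.1 grip 0.452 F [-3.92  1.16  4.33] q [-0.08  0.14  2.   -0.    1.   -0.23] tilt 0.06
```

>>> send_rows:
  commands:
    - {"fingers":0.6,"slide":[0,0,0],"turn":[0,0,0]}
    - {"fingers":0.8,"slide":[0,0,0],"turn":[0,0,0]}
    - {"fingers":0.9,"slide":[0,0,-0.005],"turn":[0,0,0]}
    - {"fingers":0.9,"slide":[0,0,-0.05],"turn":[0,0,0]}
    - {"fingers":0.9,"slide":[0,0,-0.1],"turn":[0,0,0]}

```text
time: 8.0
tcp_pos: [0.5564, 0.0117, 0.1278]
tcp_rot: [-0.0, 0.997, 0.079, -0.001]
wrist_force: [-0.2, 0.1, 0.2]
grip_width: 0.902
```

>>> send_rows:
  commands:
    - {"fingers":0.9,"slide":[0,0,-0.07],"turn":[0,0,0]}
    - {"fingers":0.9,"slide":[0,0,-0.07],"turn":[0,0,0]}
    - {"fingers":0.9,"slide":[0,0,-0.07],"turn":[0,0,0]}

```text
time: 8.38
tcp_pos: [0.5576, 0.0116, 0.1984]
tcp_rot: [0.0, 0.997, 0.079, 0.001]
wrist_force: [0.4, -0.1, -1.1]
grip_width: 0.897
```

```bash
python3 look.py p3 .06
```

```text
scene origin [244 145] scale 6.944444444444445
tcp in clamp [ 73.1   0.3 196.5]
t 8.43 tcp [0.5566 0.0117 0.1965] yaw 9.1 grip 0.897 F [-1.17  0.06 -1.2 ] q [-0.08 -0.06  1.89 -0.    1.31 -0.23] tilt 0.12
```

View pics/p3.png

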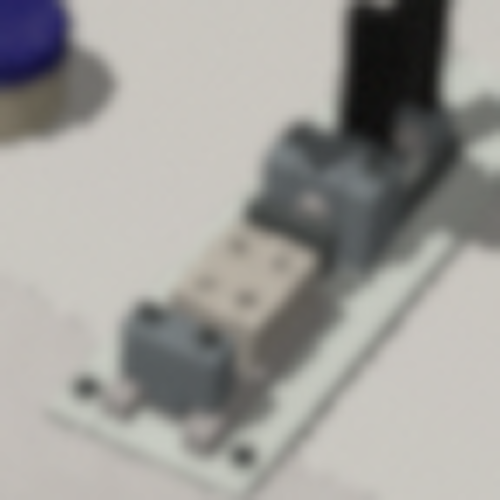

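```bash
python3 -c "
from h import *
c=pickle.load(open('p3_scene.pkl','rb'))
u=lambda p:(np.array(p)+.5)/6.9444-.5+[244,145]
for n,p,z in [('bl',(245,231),.045),('br',(328,268),.045),('fr',(255,337),.045),('fl',(174,298),.045),('jaw ftl',(124,312),.056),('jaw ftr',(232,352),.056),('head',(378,170),.056),('headL',(268,155),.056)]: print(n,(w2c(back(c,u(p),z))*1000).round(1))
# predicted
for X in [(136,-45,8),(145,-45,8),(145,45,8),(130,-22,56),(130,22,56),(14,26,56),(38,20,46)]: print(X,((proj(c,c2w(np.array(X)/1e3))-[244,145]+.5)*6.944).round())
"
```

```text
bl [ 53.6 -10.2  45. ]
br [54.9 27.9 45. ]
fr [104.6  23.9  45. ]
fl [102.5 -13.4  45. ]
jaw ftl [130.2 -19.3  56. ]
jaw ftr [126.9  26.3  56. ]
head [ 4.  21.5 56. ]
headL [ 19.9 -19.8  56. ]
(136, -45, 8) [ 58. 387.]
(145, -45, 8) [ 46. 401.]
(145, 45, 8) [245. 491.]
(130, -22, 56) [119. 310.]
(130, 22, 56) [218. 353.]
(14, 26, 56) [376. 188.]
(38, 20, 46) [332. 235.]
```

The block lies flat on the ledges (top face about px (174,298) to (328,268)), roughly 4 mm off central, clear of both jaw and pad. Next, turn the tool to straddle the post and trigger.

>>> send_rows:
  commands:
    - {"fingers":0.9,"slide":[0,0,0],"turn":[0,0,1.571]}
    - {"fingers":0.9,"slide":[0,0,0],"turn":[0,0,1.571]}
    - {"fingers":0.9,"slide":[0,0,0],"turn":[0,0,1.571]}
    - {"fingers":0.9,"slide":[0,0,0],"turn":[0,0,1.571]}
    - {"fingers":0.9,"slide":[0,0,0],"turn":[0,0,1.571]}

```text
time: 9.05
tcp_pos: [0.5557, 0.0117, 0.1941]
tcp_rot: [0.001, 0.924, -0.382, -0.003]
wrist_force: [0.7, -0.4, -0.3]
grip_width: 0.9
```

```bash
python3 -c "
from h import *
rows((*c2w((-.05,0,.17)),-80.9))"
```

```text
t 9.05 tcp [0.5557 0.0117 0.1941] yaw -45.0 grip 0.900 F [ 0.66 -0.36 -0.3 ] q [-0.08 -0.05  1.9  -0.    1.31  0.71] tilt 0.35
(np.float64(0.5765516317731207), np.float64(-0.10976181043852702), np.float64(0.17), -80.9) slide [0.1007, 0.0711, 0.024] turn [0.0054, 0.0031, 0.6273]
```

>>> send_rows:
  commands:
    - {"fingers":0.9,"slide":[0.1007,0.0711,0.0],"turn":[0.004,0.003,0.6273]}
    - {"fingers":0.9,"slide":[0.1007,0.0711,0.0],"turn":[0.004,0.003,0.6273]}
    - {"fingers":0.9,"slide":[0.1007,0.0711,0.0],"turn":[0.004,0.003,0.6273]}
    - {"fingers":0.9,"slide":[0.1007,0.0711,0.01],"turn":[0.004,0.003,0.6273]}
    - {"fingers":0.9,"slide":[0.1007,0.0711,0.02],"turn":[0.004,0.003,0.6273]}

```text
time: 9.68
tcp_pos: [0.5776, -0.1096, 0.1742]
tcp_rot: [-0.0, 0.763, -0.646, -0.0]
wrist_force: [-0.9, 1.4, 0.6]
grip_width: 0.903
```

```bash
python3 -c "
from h import *
rows((*c2w((-.05,0,.13)),-80.9))
print(w2c(bot.read_state()['tcp_pos']))";python3 look.py p4 -.02 t
```

```text
t 9.68 tcp [ 0.5776 -0.1096  0.1742] yaw -80.5 grip 0.903 F [-0.86  1.4   0.56] q [-0.28  0.03  1.85  0.    1.26  1.13] tilt 0.02
(np.float64(0.5765516317731207), np.float64(-0.10976181043852702), np.float64(0.13), -80.9) slide [0.0, 0.0011, 0.0442] turn [0.0002, 0.0002, 0.0066]
[-0.04998279 -0.00109582  0.17424599]
scene origin [258 130] scale 6.944444444444445
top origin [303 142] scale 4.166666666666667
tcp in clamp [-49.4  -0.6 173.6]
t 9.78 tcp [ 0.5771 -0.1091  0.1736] yaw -80.5 grip 0.897 F [-0.43 -0.32 -0.58] q [-0.28  0.03  1.85  0.    1.26  1.13] tilt 0.12
```

View pics/p4.png

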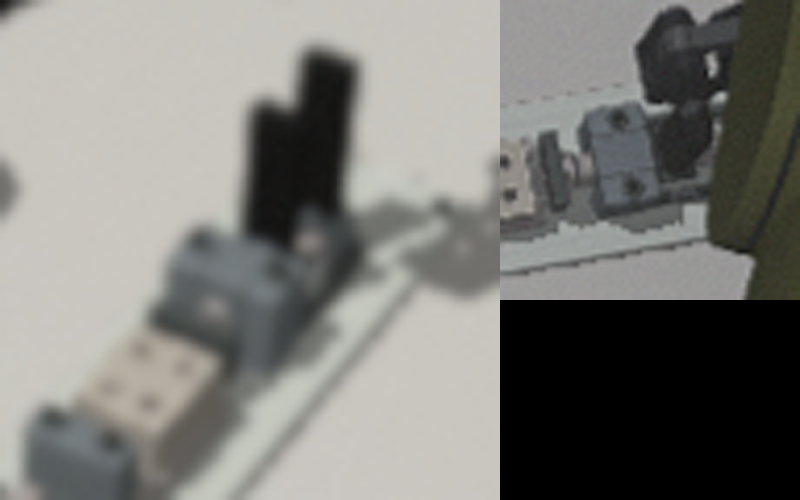

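From the top the block, pad stem and head stay visible beside the gripper (stem at px 578,168 of the crop), so I can use it for measuring later. Lowering over post and trigger.

>>> send_rows:
  commands:
    - {"fingers":0.9,"slide":[0,0.0005,0.04],"turn":[0,0,0.006]}
    - {"fingers":0.9,"slide":[0,0.0005,0.075],"turn":[0,0,0.006]}
    - {"fingers":0.9,"slide":[0,0.0005,0.104],"turn":[0,0,0.006]}
    - {"fingers":0.9,"slide":[0,0.0005,0.104],"turn":[0,0,0.006]}

```text
time: 10.28
tcp_pos: [0.5763, -0.1089, 0.0699]
tcp_rot: [0.001, 0.761, -0.648, -0.001]
wrist_force: [-0.3, -0.3, 0.5]
grip_width: 0.9
```

```bash
python3 look.py p5 -.02 t
```

```text
scene origin [258 130] scale 6.944444444444445
top origin [303 142] scale 4.166666666666667
tcp in clamp [-50.4  -2.6  73.8]
t 10.38 tcp [ 0.5791 -0.1097  0.0738] yaw -80.8 grip 0.902 F [-0.06 -0.01  0.13] q [-0.28  0.14  1.91  0.    1.08  1.13] tilt 0.24
```

View pics/p5.png

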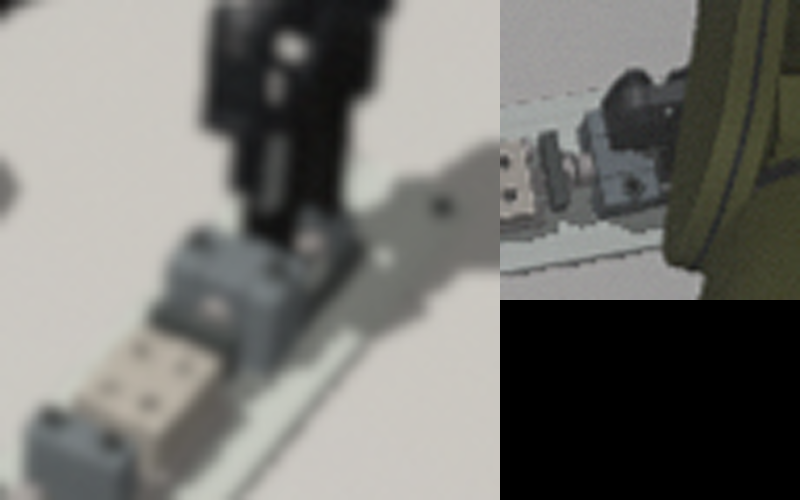

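>>> send_rows:
  commands:
    - {"fingers":0.9,"slide":[0.008,0,0],"turn":[0,0,0]}
    - {"fingers":0.9,"slide":[0.014,0,0],"turn":[0,0,0]}
    - {"fingers":0.9,"slide":[0.019,0,0],"turn":[0,0,0]}
    - {"fingers":0.9,"slide":[0.024,0,0],"turn":[0,0,0]}
    - {"fingers":0.9,"slide":[0.024,0,0],"turn":[0,0,0]}

```text
time: 11.0
tcp_pos: [0.5838, -0.1327, 0.0751]
tcp_rot: [-0.003, 0.761, -0.649, 0.002]
wrist_force: [-0.6, 6.9, 5.5]
grip_width: 0.902
```

```bash
python3 look.py p6 .04 t
```

```text
scene origin [248 141] scale 6.944444444444445
top origin [276 146] scale 4.166666666666667
tcp in clamp [-73.8  -3.4  75.1]
t 11.10 tcp [ 0.5837 -0.1327  0.0751] yaw -80.9 grip 0.900 F [0.35 7.18 5.18] q [-0.31  0.15  1.89  0.    1.09  1.1 ] tilt 0.37
```

View pics/p6.png

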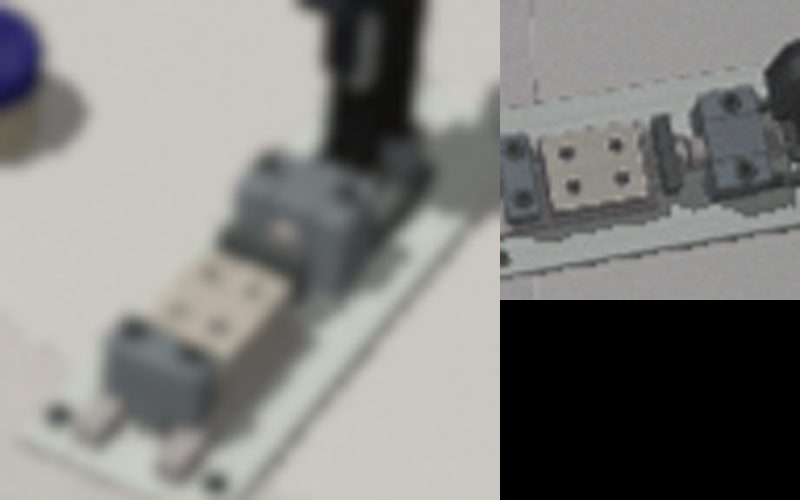

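```bash
cat > rect.py <<'E'
from h import *
import sys
def rect(c,z,s=5,x0=-30,x1=130,y=30):
    W,H=(x1-x0)*s,2*y*s
    # rectify: out px (u,v) -> clamp x = x0+u/s , y=-y+v/s ; flipped so that +x to left like picture? keep +x right
    src=np.float32([proj(c,c2w((a/1e3,b/1e3,z))) for a,b in((x0,-y),(x1,-y),(x1,y),(x0,y))]);dst=np.float32([(0,0),(W,0),(W,H),(0,H)])
    im=cv2.warpPerspective(c['pixels'],cv2.getPerspectiveTransform(src,dst),(W,H),flags=cv2.INTER_CUBIC)
    for a in range(x0,x1,10): cv2.line(im,((a-x0)*s,0),((a-x0)*s,8 if a%50 else 18),(0,0,255),1)
    return im
if __name__=='__main__':
    ims=[rect(pickle.load(open(f,'rb')),.046) for f in sys.argv[2:]]
    cv2.imwrite(sys.argv[1],np.vstack([cv2.convertScaleAbs(i,alpha=1.5) for i in ims][:2]))
E
python3 rect.py pics/r6.png top0.pkl p6_top.pkl
```

```text
(no output)
```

View pics/r6.png

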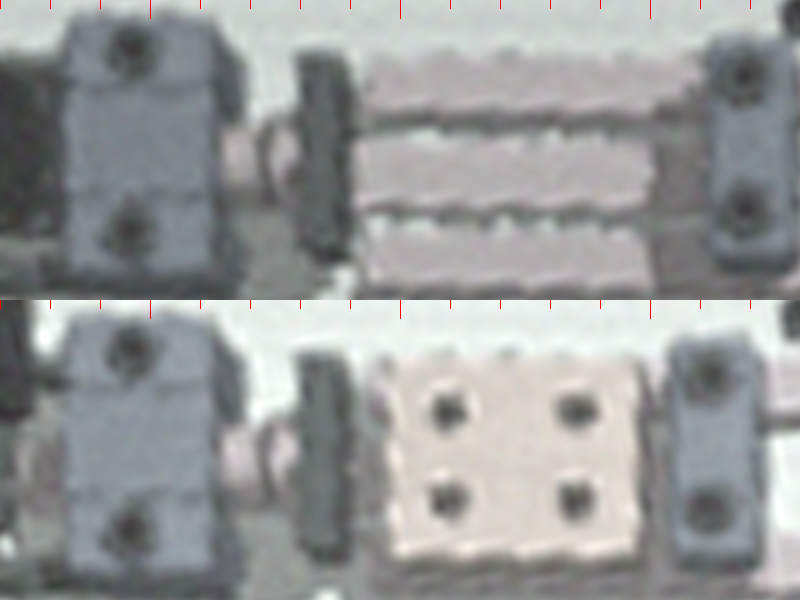

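Rectified top view: the jaw face moved from px 705 to 668, about 7.4 mm. The gaps are about 7.6 mm (pad to block) and 6 mm (block to jaw), so the jaw needs about 14 mm more to touch the pad and 22 mm to press it half way. Second stroke.

>>> send_rows:
  commands:
    - {"fingers":0.9,"slide":[-0.01,0,0],"turn":[0,0,0]}
    - {"fingers":0.9,"slide":[-0.022,0,0],"turn":[0,0,0]}
    - {"fingers":0.9,"slide":[-0.022,0,0],"turn":[0,0,0]}
    - {"fingers":0.9,"slide":[-0.014,0,0],"turn":[0,0,0]}
    - {"fingers":0.9,"slide":[-0.009,0,0],"turn":[0,0,0]}

```text
time: 11.72
tcp_pos: [0.5808, -0.1238, 0.0729]
tcp_rot: [-0.002, 0.761, -0.649, 0.0]
wrist_force: [-0.8, 8.7, 1.4]
grip_width: 0.9
```

>>> send_rows:
  commands:
    - {"fingers":0.9,"slide":[0.005,0,0],"turn":[0,0,0]}
    - {"fingers":0.9,"slide":[0.009,0,0],"turn":[0,0,0]}
    - {"fingers":0.9,"slide":[0.009,0,0],"turn":[0,0,0]}

```text
time: 12.1
tcp_pos: [0.5822, -0.1322, 0.0729]
tcp_rot: [-0.002, 0.761, -0.649, -0.0]
wrist_force: [-1.0, 8.5, 0.8]
grip_width: 0.906
```

```bash
python3 look.py p7 .04 t; python3 rect.py pics/r7.png p6_top.pkl p7_top.pkl
```

```text
scene origin [248 141] scale 6.944444444444445
top origin [276 146] scale 4.166666666666667
tcp in clamp [-73.   -2.1  72.9]
t 12.20 tcp [ 0.5822 -0.1322  0.0729] yaw -80.9 grip 0.896 F [-1.43  8.39  1.71] q [-0.31  0.16  1.9   0.    1.09  1.1 ] tilt 0.22
```

View pics/r7.png

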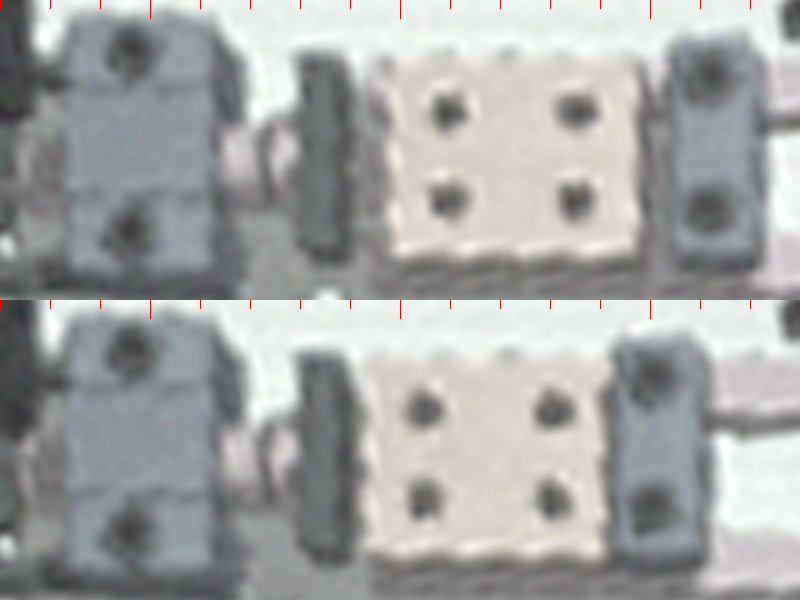

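The jaw advanced about 11 mm, carrying the block with it; about 2 mm remains between block and pad. In the third stroke I'll stop short at first and then adjust by measurement.

>>> send_rows:
  commands:
    - {"fingers":0.9,"slide":[-0.012,0,0],"turn":[0,0,0]}
    - {"fingers":0.9,"slide":[-0.023,0,0],"turn":[0,0,0]}
    - {"fingers":0.9,"slide":[-0.023,0,0],"turn":[0,0,0]}
    - {"fingers":0.9,"slide":[-0.014,0,0],"turn":[0,0,0]}
    - {"fingers":0.9,"slide":[-0.01,0,0],"turn":[0,0,0]}

```text
time: 12.82
tcp_pos: [0.5809, -0.1228, 0.0732]
tcp_rot: [-0.002, 0.761, -0.649, 0.0]
wrist_force: [-1.6, 8.6, 1.9]
grip_width: 0.897
```

>>> send_rows:
  commands:
    - {"fingers":0.9,"slide":[0.003,0,0],"turn":[0,0,0]}
    - {"fingers":0.9,"slide":[0.006,0,0],"turn":[0,0,0]}
    - {"fingers":0.9,"slide":[0.006,0,0],"turn":[0,0,0]}

```text
time: 13.2
tcp_pos: [0.5818, -0.1282, 0.0732]
tcp_rot: [-0.002, 0.761, -0.649, -0.0]
wrist_force: [-1.4, 8.8, 1.2]
grip_width: 0.899
```

```bash
python3 look.py p8 .04 t; python3 rect.py pics/r8.png p7_top.pkl p8_top.pkl
```

```text
scene origin [248 141] scale 6.944444444444445
top origin [276 146] scale 4.166666666666667
tcp in clamp [-69.   -2.2  73.1]
t 13.30 tcp [ 0.5818 -0.1282  0.0731] yaw -80.9 grip 0.905 F [-0.31  8.56  1.59] q [-0.31  0.15  1.9   0.    1.09  1.1 ] tilt 0.24
```

View pics/r8.png

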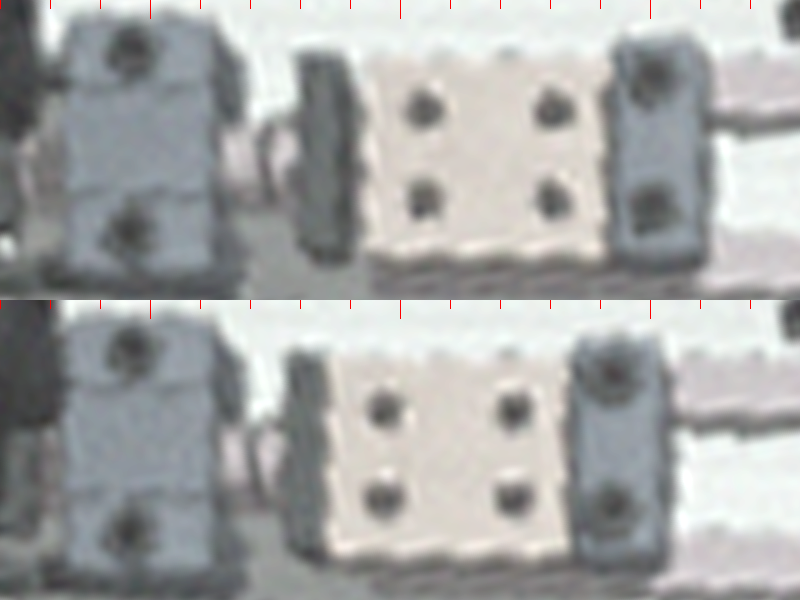

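Pad thickness and back edge agree: the pad back moved from px 300 to 287, about 2.5 mm in. Squeezing about 5 mm further in small steps.

>>> send_rows:
  commands:
    - {"fingers":0.9,"slide":[0.002,0,0],"turn":[0,0,0]}
    - {"fingers":0.9,"slide":[0.004,0,0],"turn":[0,0,0]}
    - {"fingers":0.9,"slide":[0.005,0,0],"turn":[0,0,0]}
    - {"fingers":0.9,"slide":[0.005,0,0],"turn":[0,0,0]}

```text
time: 13.8
tcp_pos: [0.5824, -0.1321, 0.0731]
tcp_rot: [-0.003, 0.761, -0.649, -0.001]
wrist_force: [-1.3, 12.0, 2.8]
grip_width: 0.897
```

```bash
python3 look.py p9 .04 t; python3 rect.py pics/r9.png p8_top.pkl p9_top.pkl
```

```text
scene origin [248 141] scale 6.944444444444445
top origin [276 146] scale 4.166666666666667
tcp in clamp [-73.   -2.3  73.1]
t 13.90 tcp [ 0.5824 -0.1321  0.0731] yaw -80.9 grip 0.901 F [-1.12 11.31  4.01] q [-0.32  0.16  1.9   0.01  1.09  1.09] tilt 0.31
```

View pics/r9.png

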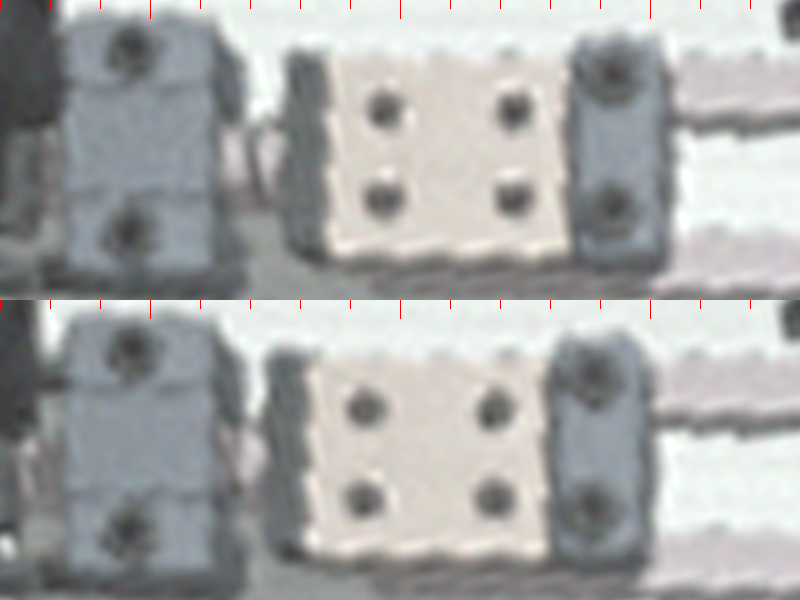

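View pics/p9.png

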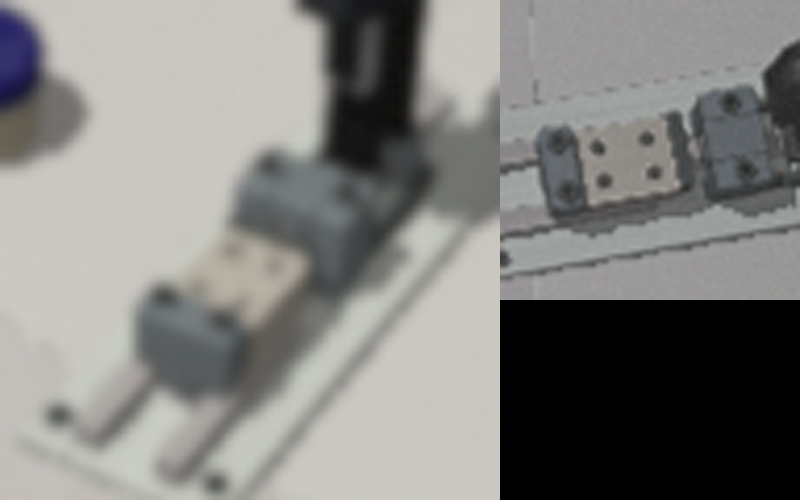

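Pad now about 6.5 mm in (back edge px 267, 33 px from its start at 300). A little more.

>>> send_rows:
  commands:
    - {"fingers":0.9,"slide":[0.001,0,0],"turn":[0,0,0]}
    - {"fingers":0.9,"slide":[0.002,0,0],"turn":[0,0,0]}
    - {"fingers":0.9,"slide":[0.002,0,0],"turn":[0,0,0]}
    - {"fingers":0.9,"slide":[0.002,0,0],"turn":[0,0,0]}

```text
time: 14.4
tcp_pos: [0.5826, -0.1337, 0.073]
tcp_rot: [-0.003, 0.761, -0.649, -0.001]
wrist_force: [-1.5, 13.0, 2.7]
grip_width: 0.903
```

```bash
python3 look.py p10 .04 t; python3 rect.py pics/r10.png top0.pkl p10_top.pkl
```

```text
scene origin [248 141] scale 6.944444444444445
top origin [276 146] scale 4.166666666666667
tcp in clamp [-74.6  -2.2  73. ]
t 14.50 tcp [ 0.5827 -0.1337  0.073 ] yaw -80.9 grip 0.899 F [-0.7  12.85  3.25] q [-0.32  0.16  1.89  0.01  1.09  1.09] tilt 0.35
```

View pics/r10.png

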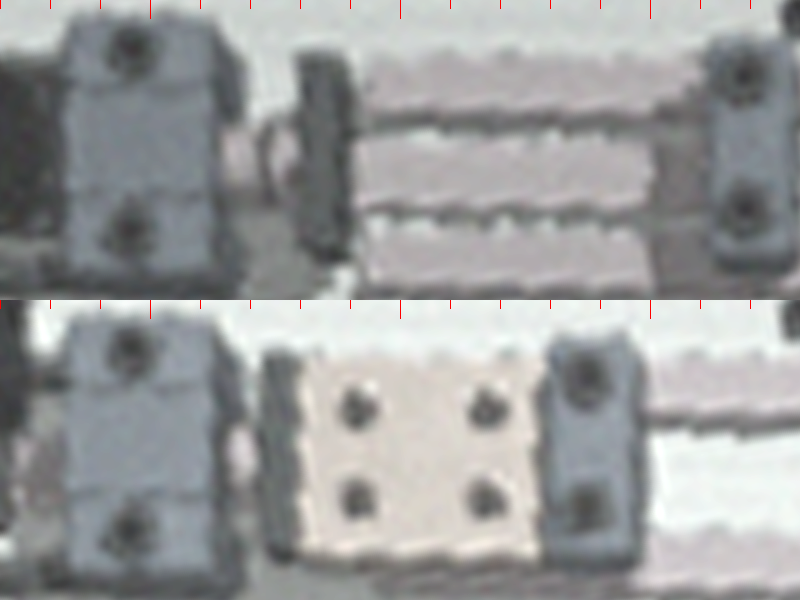

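Pad back edge is at px 261, about 7.8 mm in, and the black ring has reached the head face. I'll hold briefly to check it's steady.

>>> send_rows:
  commands:
    - {"fingers":0.9,"slide":[0,0,0],"turn":[0,0,0]}
    - {"fingers":0.9,"slide":[0,0,0],"turn":[0,0,0]}
    - {"fingers":0.9,"slide":[0,0,0],"turn":[0,0,0]}
    - {"fingers":0.9,"slide":[0,0,0],"turn":[0,0,0]}
    - {"fingers":0.9,"slide":[0,0,0],"turn":[0,0,0]}

```text
time: 15.12
tcp_pos: [0.5827, -0.1337, 0.073]
tcp_rot: [-0.003, 0.761, -0.649, -0.001]
wrist_force: [-1.2, 12.6, 1.6]
grip_width: 0.901
```

```bash
python3 look.py p11 .04 t; python3 -c "
import pickle,numpy as np,cv2
from rect import rect
from h import *
a=rect(pickle.load(open('p10_top.pkl','rb')),.046);b=rect(pickle.load(open('p11_top.pkl','rb')),.046)
g=lambda i:np.float32(cv2.cvtColor(i,cv2.COLOR_BGR2GRAY)[40:270,240:680])
print(cv2.phaseCorrelate(g(a),g(b)))
s=pickle.load(open('p11_scene.pkl','rb'));cv2.imwrite('pics/end.png',s['pixels'])"
```

```text
scene origin [248 141] scale 6.944444444444445
top origin [276 146] scale 4.166666666666667
tcp in clamp [-74.6  -2.2  73. ]
t 15.22 tcp [ 0.5827 -0.1337  0.073 ] yaw -80.9 grip 0.899 F [-1.29 12.41  3.  ] q [-0.32  0.16  1.89  0.01  1.09  1.09] tilt 0.35
((0.004896324995854684, -0.0030259032764234917), 0.9755413279356779)
```

View pics/end.png

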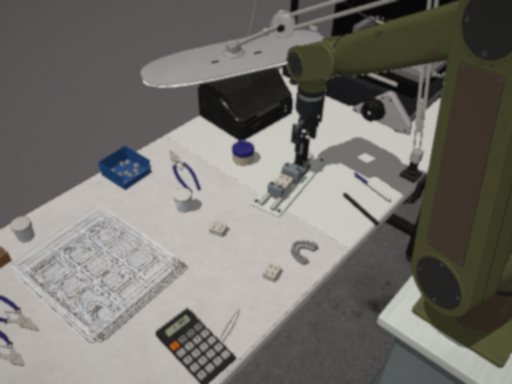

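Steady: there is no image shift and the trigger force holds at about 12 N. The pot (183,200), tub (242,152) and arch model (303,250) are where they were. Handing in.

```bash
python3 -c "
from rig import bot
print(bot.sign_off())"
```

```text
the job is handed in; nothing more can be done
None
```

I laid the largest block flat on the ledges and pumped the trigger three times. I handed the job in at about 15 s while still holding the trigger squeezed. Sign-off gives no verdict, so whether it passed isn't confirmed.

**Last checks:**
- **Pad:** about 7.8 mm in by the rectified top view (8 mm is half way), with the black ring at the head face.
- **Grip on the trigger:** steady at about 12–13 N. I pushed it with one finger by sliding the arm; the other finger stayed clear of the post.
- **Block:** flat and roughly 4 mm off central. It showed no movement over the 0.7 s between the last two pictures.
- **Bystanders:** the pot, tub and arch model looked unmoved in the last scene picture.

**What disagreed:**
- The two cameras placed the clamp about 6–8 mm apart. I used a combined fit and judged the final positions on the top view.
- The scene view put the block about 7 mm off central, but it put the jaw 3.5 mm off too. The 4 mm figure allows for that.
- An upward wrist force of about 2–5 N showed while squeezing. I did not find its cause.

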